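# Let a thin receipt roll out of the two-lane dispenser

### The arm

A 6-joint arm with a two-finger parallel gripper is mounted at the origin on a cart in front of the work surface, level with it; the furniture and walls round the work are solid. World frame = base frame: x ahead of the robot, y to its left, z up, the work surface at z = 0. Lengths are in m, angles in rad, forces in N, time in s.
With the tool pointing down it reaches from about 0.3 to 0.875 m from the base axis. Payload 6.4 kg.
Tool frame: the origin (TCP) lies at the very end of the fingers, on their centre line; the grasp point (between the pads) lies 19 mm behind it; z points along the fingers, y is the direction in which the jaws open and shut (so a half turn about z gives the same grasp; the last joint's range is limited). The gripper opens to 85 mm and grips with 20 to 120 N. Pads are 22 mm wide; open, the fingers measure 114 mm over their backs; the gripper's body (76 mm by 85 mm) begins 54 mm behind the grasp point. The pads swing forward as they close: fully open they stand 13 mm farther back than shut.
Start: joints at [1.08, 0.181, 1.607, -0, 1.354, -0.206], TCP at [0.162, 0.552, 0.208] pointing down, gripper open.
Joint ranges: [-2.99, 2.99], [-0.89, 2.07], [0.3, 2.58], [-1.14, 4.28], [0, 2.63], [-3.12, 3.12]. Speed limits (rad/s): [2.57, 2.57, 3.01, 3.14, 3.14, 3.14].

### API

Orientations are given as a unit quaternion [w, x, y, z].
In Python, from bench import * gives the robot as it stands.
- The arm moves only by the tool arm_command, never from a script. Its argument "motion" is text: rows parted by semicolons, each of 7 numbers parted by spaces: the shift along the tool's x, y, z in units of 0.2 m (1.0 is 0.2 m), then the turn, a rotation vector about the tool's x, y, z in units of 60 degrees (1.0 is 60 degrees), then the opening, from 0 (shut) to 1 (fully open). In form: tx ty tz ax ay az grip; .... A call has 1 to 10 rows; each row shifts and turns the pose as measured when the row begins, along the tool's axes as they then stand; what a row does not reach is not made up. A row lasts 1/12 s, in which the tool goes at most 41.7 mm and 7.16 degrees, less where a joint would pass 70% of its speed; a pose out of reach is approached as far as the arm can. A call with a number of a shift or a turn outside -1 to 1 is refused whole. A call with a gripper value outside its range is refused whole. The fingers move at their own pace and stop on an object; the grip force is fixed at half the most. Time passes only in rows, so rows that do not move let the fingers close. It gives the time, the measured TCP pose, the force and the opening at its end, in the units of the state.
- get_obs(): the state, without advancing time (a new reading comes with each control period).
- camera(name): name is "side" or "top" or "wrist"; returns a dict with "img" (400x640x3 uint8, red, green, blue), "intrinsics" (3x3 intrinsics, pixels), "pose" (4x4, takes a point from camera to world coordinates); the wrist camera has in their place "mount" (4x4, takes a point from camera to tool coordinates, whose origin is the TCP and whose axes are the flange's). Camera axes: x right, y down, z forward; pixel columns grow to the right and rows downward; lengths in m; the calibration is good to about 2 mm. A picture is of the moment at which its call begins: read the wrist's pose just before it. There is no depth.
- hand_in(): hands the job in, once; it reports no verdict.
Trained networks look in the newest picture that a camera, given by its name, has taken for a name from the list of things; names that differ only in an ending like _2 or _b are one class to them, and where a whole thing is asked for, a point or a joint stands for the part that bears it (a point fixed in the world has none). Each returns a list of dicts, best first, with "conf" (0 to 1); they miss things now and then, are a little off and sometimes report something else, mostly with a low value. They report only what shows in the picture. A call takes as long as a camera call.
- search_frame(camera, target): "box" ([left, top, right, bottom] in pixels, round what is visible of it).
The state is a dict: "time_s": time; "q": joint angles; "dq": joint speeds; "joint_efforts": joint torques, N m; "eef_pos": TCP position; "eef_rot": TCP orientation; "wrist_force": force on the tool from outside, world axes, zero at the start; "torque": the same for the moment, N m; "opening": opening from 0.0 (shut) to 1.0 (fully open).
Only numpy, scipy, OpenCV 4.12 (cv2) and the standard library are available. Lean on these libraries where they do the work, as an engineer would, in place of code of your own. Each camera call takes 0.05 s, during which the arm holds its last target.

### The job

The card terminal needs a fresh paper roll, the thinner of the two in the two-lane roll dispenser: press down the lever pad behind that roll's lane so that the wire gate in front of the roll lifts, and keep it down until the roll has run out into the tray at the front. Then let the lever come back up so the gate shuts, with the thick roll still waiting behind its own gate. Only press the one lever with the fingertips: do not touch or lift the rolls, do not work the other lever, and leave the things standing round about where they are.

Things in the scene. Friction and masses are not known exactly. Their poses are not given: they have to be found in the camera images.
- dispenser: Fixed roll dispenser of pale wood and bare metal, base plate 250 (x) x 200 (y) mm, 152 mm high. Origin on the worktop under its middle; +x to the back (lever pads), -x to the front (trays), +y to the left lane. Lanes at y = +50 and -50 mm, 68 mm wide inside, slope down 12 degrees to the front. Wire gates about x = -20 mm hold the rolls; posts at x = 70 mm, 152 mm high, carry the lever pivots.
- left_tray (a point): Where the axis of the thin roll comes to rest in the left lane: in the lower end of the chute, against its front lip (98 mm in front of the dispenser's middle, 41 mm above the worktop; lip top 46 mm high). Once its gate is up a roll runs down here by itself in about half a second.
- right_tray (a point): The same for the right lane.
- left_pad (a point): Middle of the top of the left lever's press pad: black rubber-topped plate, 40 (x) x 42 (y) mm, behind the left lane, 148 mm above the worktop at rest, 72 mm behind its pivot. Nothing stands under it. Fully pressed it is about 39 mm lower and 7 mm nearer the pivot. Axes at rest are those of the dispenser; they turn with the lever.
- right_pad (a point): The same for the right lever, behind the right lane.
- left_lever (a joint): Rocking lever above the left lane, rad: 0 at rest with the gate shut, grows as the pad is pressed down, stop at 0.56 (gate fully up). The thin roll can pass from about 0.33 on, the thick one from about 0.52. A spring returns it and shuts the gate when let go; on the pad it takes about 2 N to start and 6 N at the stop.
- right_lever (a joint): The same for the right lane.
- thin_roll: The thinner white receipt paper roll, 44 mm in diameter, 58 mm long, lying across one of the lanes (either one) behind the gate. Origin at its middle, on its axis; its y axis is the roll's axis. It turns as it rolls.
- thick_roll: The thicker white receipt paper roll, 66 mm in diameter, 58 mm long, lying in the other lane behind its gate. Origin at its middle, on its axis; its y axis is the roll's axis.
- card_terminal: Loose card terminal with keys, 182 x 76 x 59 mm, standing left of the dispenser. Origin under its middle. A bystander.
- coin_roll: Loose standing paper coin roll, 28 mm in diameter, 52 mm high, right of the dispenser. Origin under its middle. A bystander.
- rubber_stamp: Loose wooden rubber stamp with a round knob, 29 x 60 x 75 mm, right of the dispenser. Origin under its middle. A bystander.
- marker: Loose blue and white marker pen, 135 mm long, 17 mm thick, lying right of the dispenser's front. Origin under its middle. A bystander.

How it is judged:
On the way, in this order (a step that is already met when the one before it is completed fails the run):
1. the lever of the thin roll's lane is pressed down and its gate is up (((y of thin_roll in the frame of dispenser above 0 m and value of joint left_lever above 0.25 rad) or (y of thin_roll in the frame of dispenser below 0 m and value of joint right_lever above 0.25 rad))), for 0.05 s.
2. the thin roll has run down into the tray (x of thin_roll in the frame of dispenser between -0.115 and -0.085 m and z of thin_roll in the frame of dispenser between 0.03 and 0.06 m), for 0.2 s.
At the end, for the whole second after the job is handed in: The thin roll rests against the front lip of its own lane (axis 85 to 115 mm in front of the dispenser's middle, still), the thick roll is still behind its gate, and both levers are back up (below 0.06 rad) (all of step 2 and linear speed of thin_roll below 0.02 m/s and x of thick_roll in the frame of dispenser between 0 and 0.08 m and z of thick_roll in the frame of dispenser below 0.11 m and value of joint each of left_lever, right_lever below 0.06 rad); the robot touches nothing.
It fails at once if the other lane's lever was pressed (over 0.1 rad) ((y of thin_roll in the frame of dispenser above 0 m and value of joint right_lever above 0.1 rad) or (y of thin_roll in the frame of dispenser below 0 m and value of joint left_lever above 0.1 rad)).
It fails at once if a roll was touched by the robot (contact force between any of the fingers, the arm and thin_roll above 0.5 N or contact force between any of the fingers, the arm and thick_roll above 0.5 N).
It fails at once if a roll was lifted out of its lane (z of thin_roll in the frame of dispenser above 0.1 m or z of thick_roll in the frame of dispenser above 0.115 m).
It fails at once if a bystander was moved more than 20 mm (distance of any of card_terminal, coin_roll, rubber_stamp, marker from where it was at the start of the episode above 0.02 m).
It also fails if it takes over 29 s, if anything falls off the work surface, if the arm or the gripper's body presses on something with over 40 N, if the wrist force passes 120 N, or if a joint passes its speed limit or range.

## Working session

There is one attempt and no reset: what is moved stays moved. The work goes in short steps, Python scripts to look and compute and a tool call to move; the robot and the scene stay as the last step left them, time stands still between calls to the robot, and variables do not carry over. Pictures are saved under pics/ and viewed, and the job is handed in when it is done.

Besides the shell and the picture viewer there is one more tool, called after ">>>" by a JSON object that holds its "name" and its "arguments", one argument or row to a line. arm_command: Moves the arm, as the interface text tells. Shifts and turns lie within -1 to 1; 1 stands for 0.2 m of shift or 60 degrees of turn. Its arguments: {"type":"object","properties":{"motion":{"type":"string"}},"required":["motion"]}

```bash
mkdir -p pics
cat > h.py <<'E'
from bench import *
import numpy as np, cv2, json
E
python3 - <<'E'
from h import *
o=get_obs();print(o['time_s'],o['eef_pos'],o['eef_rot'],o['wrist_force'])
cams={}
for c in ["side","top"]:
    d=camera(c);cv2.imwrite(f"pics/{c}0.png",d["img"][:,:,::-1])
    cams[c]=(d['intrinsics'],d['pose']);print(c,np.round(d['intrinsics'],1).tolist(),np.round(d['pose'],4).tolist())
    for t in ["dispenser","thin_roll","thick_roll","left_pad","right_pad","card_terminal","coin_roll","rubber_stamp","marker"]:
        print(t,[(np.round(r['box']).tolist(),round(r['conf'],2)) for r in search_frame(c,t)][:3])
np.save("cams.npy",np.array(cams,dtype=object),allow_pickle=True)
print(get_obs()['time_s'])
E
```

```text
0.0 [0.16126104 0.55132739 0.20689013] [-2.90401737e-04  1.41931121e-01  9.89876166e-01 -8.05899965e-04] [-0.57889107  0.92228171  0.52106862]
side [[479.0, 0.0, 325.0], [0.0, 479.0, 200.6], [0.0, 0.0, 1.0]] [[0.9997, -0.0258, -0.0027, 0.5194], [-0.012, -0.5526, 0.8334, -0.9626], [-0.0231, -0.833, -0.5527, 0.7491], [0.0, 0.0, 0.0, 1.0]]
dispenser [([261.0, 173.0, 393.0, 271.0], 0.67)]
thin_roll [([323.0, 196.0, 340.0, 213.0], 0.62)]
thick_roll [([304.0, 211.0, 339.0, 240.0], 0.82)]
left_pad [([315.0, 176.0, 391.0, 192.0], 0.97), ([224.0, 282.0, 283.0, 291.0], 0.41)]
right_pad [([302.0, 200.0, 388.0, 239.0], 0.69), ([286.0, 254.0, 306.0, 297.0], 0.29)]
card_terminal [([291.0, 178.0, 352.0, 201.0], 0.93)]
coin_roll [([321.0, 271.0, 335.0, 304.0], 0.58)]
rubber_stamp [([288.0, 256.0, 307.0, 292.0], 0.79)]
marker [([224.0, 280.0, 283.0, 292.0], 0.72)]
top [[400.0, 0.0, 319.2], [0.0, 400.0, 205.8], [0.0, 0.0, 1.0]] [[0.0718, -0.9736, 0.2166, 0.2895], [-0.9974, -0.0691, 0.0201, -0.0078], [-0.0046, -0.2174, -0.9761, 1.0279], [0.0, 0.0, 0.0, 1.0]]
dispenser [([277.0, 125.0, 380.0, 268.0], 0.65)]
thin_roll [([300.0, 180.0, 327.0, 204.0], 0.62), ([238.0, 160.0, 278.0, 236.0], 0.34)]
thick_roll [([338.0, 187.0, 363.0, 215.0], 0.71)]
left_pad [([292.0, 127.0, 342.0, 209.0], 0.62)]
right_pad [([336.0, 138.0, 377.0, 219.0], 0.82), ([275.0, 124.0, 380.0, 268.0], 0.43)]
card_terminal [([241.0, 159.0, 279.0, 232.0], 0.71), ([278.0, 124.0, 379.0, 266.0], 0.33), ([334.0, 140.0, 376.0, 223.0], 0.21)]
coin_roll [([398.0, 207.0, 415.0, 218.0], 0.48)]
rubber_stamp [([378.0, 225.0, 401.0, 247.0], 0.7)]
marker [([383.0, 248.0, 399.0, 303.0], 0.75), ([294.0, 125.0, 341.0, 212.0], 0.59), ([375.0, 227.0, 402.0, 246.0], 0.39)]
1.0
```

Run:
```python
import cv2
a=cv2.imread("pics/top0.png")[110:310,210:430];cv2.imwrite("pics/t0c.png",cv2.resize(a,None,fx=3,fy=3,interpolation=2)[:600])
a=cv2.imread("pics/side0.png")[150:310,210:410];cv2.imwrite("pics/s0c.png",cv2.resize(a,None,fx=3.75,fy=3.75,interpolation=2))
```

```text
(no output)
```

View pics/t0c.png

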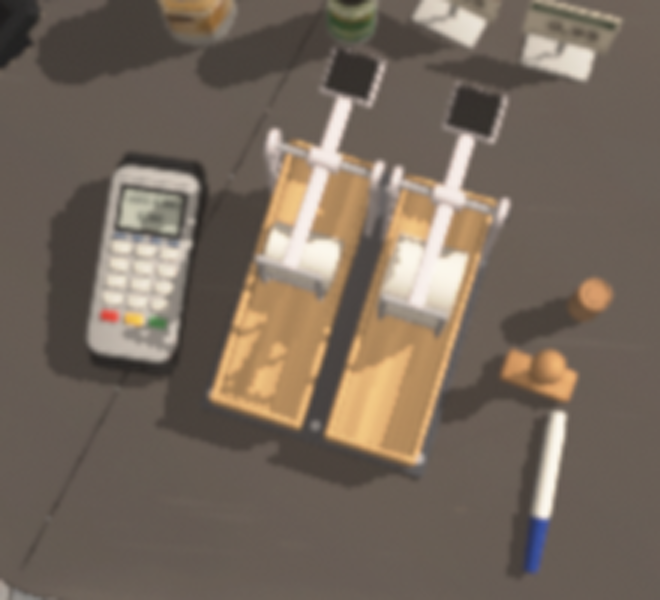

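View pics/s0c.png

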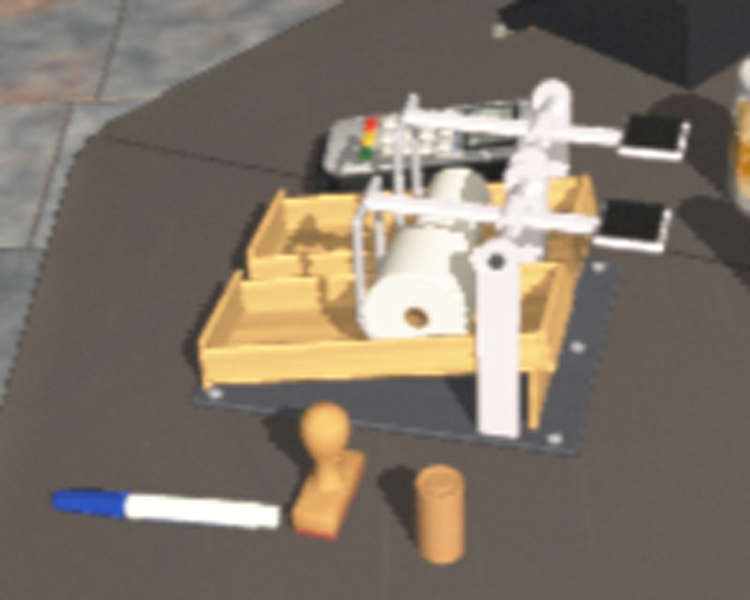

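View pics/top0.png

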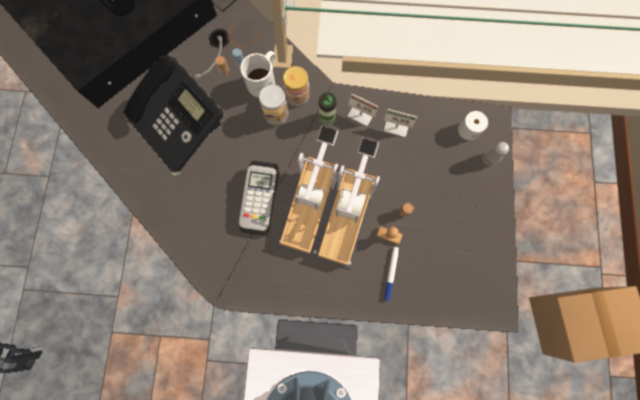

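```bash
cat >> h.py <<'E'
cams=np.load("cams.npy",allow_pickle=True).item()
def ray(c,uv):
    K,P=cams[c];P=np.array(P);d=P[:3,:3]@np.linalg.inv(K)@np.array([*uv,1.]);return P[:3,3],d/np.linalg.norm(d)
def onz(c,uv,z):
    o,d=ray(c,uv);return o+d*(z-o[2])/d[2]
def tri(a,b):
    (o1,d1),(o2,d2)=ray("top",a),ray("side",b)
    s=np.linalg.lstsq(np.c_[d1,-d2],o2-o1,rcond=None)[0];p,q=o1+s[0]*d1,o2+s[1]*d2
    return (p+q)/2,np.linalg.norm(p-q)
E
python3 - <<'E'
from h import *
for n,a,b in [("L",(327.3,135.3),(384.4,186.3)),("R",(368.3,147),(379.1,209.2))]:
    print(n,tri(a,b),onz("top",a,.148),onz("side",b,.148))
T=lambda x,y:(x/3+210,y/3+110)
for n,p,z in [("trayFL",T(212,398),.046),("trayFR R",T(418,462),.046),("L pivot l",T(273,140),.15),("L pivot r",T(379,172),.15),("R pivot l",T(397,175),.15),("R pivot r",T(503,207),.15),("bottle top",T(352,10),.1),("sign1",T(455,20),.05),("sign2",T(570,20),.05),("jar",(296,85),.1)]: print(n,onz("top",p,z))
E
```

```text
L (array([0.65760867, 0.00363234, 0.14424122]), np.float64(0.001585302979513087)) [0.65519315 0.00349499 0.148     ] [ 0.6575418 -0.0018053  0.148    ]
R (array([ 0.63454275, -0.09383112,  0.14601654]), np.float64(0.0016772607806834628)) [ 0.63287503 -0.0937089   0.148     ] [ 0.63499677 -0.09616579  0.148     ]
trayFL [0.40786137 0.10047048 0.046     ]
trayFR R [ 0.3678285  -0.07125329  0.046     ]
L pivot l [0.5975342  0.06058681 0.15      ]
L pivot r [ 0.57750108 -0.02252428  0.15      ]
R pivot l [ 0.57607019 -0.03641493  0.15      ]
R pivot r [ 0.5563174  -0.11831173  0.15      ]
bottle top [0.73371367 0.00798434 0.1       ]
sign1 [ 0.75448128 -0.0820298   0.05      ]
sign2 [ 0.76150923 -0.1826761   0.05      ]
jar [0.80599419 0.09291574 0.1       ]
```

>>> {"name": "arm_command", "arguments": {
  "motion": "-0.17 -0.105 0 0 0 0 0;-0.17 -0.105 0 0 0 0 0;-0.17 -0.105 0 0 0 0 0;-0.17 -0.105 0 0 0 0 0;-0.17 -0.105 0 0 0 0 0;-0.17 -0.105 0 0 0 0 0;-0.17 -0.105 0 0 0 0 0;-0.17 -0.105 0 0 0 0 0;-0.17 -0.105 0 0 0 0 0;-0.17 -0.105 0 0 0 0 0"
}}

```text
time_s: 1.83
eef_pos: [0.4346, 0.2501, 0.2083]
eef_rot: [0.001, 0.134, 0.991, 0.003]
wrist_force: [1.2, 0.5, 0.7]
opening: 0.001
```

>>> {"name": "arm_command", "arguments": {
  "motion": "-0.17 -0.11 0 0 0 0 0;-0.17 -0.11 0 0 0 0 0;-0.17 -0.11 0 0 0 0 0;-0.17 -0.11 0 0 0 0 0;-0.17 -0.11 0 0 0 0 0;-0.17 -0.11 0 0 0 0 0;-0.17 -0.11 0 0 0 0 0;-0.1 -0.06 0 0 0 0 0;0 0 0 0 0 0 0;0 0 0 0 0 0 0"
}}

```text
time_s: 2.67
eef_pos: [0.6477, 0.0039, 0.2083]
eef_rot: [0.004, 0.139, 0.99, 0.003]
wrist_force: [-0.4, 1.3, -0.1]
opening: 0.003
```

Run:
```python
from h import *
o=get_obs();print(o['time_s'],o['eef_pos'],o['eef_rot'],o['wrist_force'])
for c in ["side","wrist"]:
    d=camera(c);cv2.imwrite(f"pics/{c}1.png",d["img"][:,:,::-1])
cv2.imwrite("pics/side1c.png",cv2.resize(cv2.imread("pics/side1.png")[90:290,230:470],None,fx=3,fy=3,interpolation=2))
print(np.round(d['mount'],4).tolist(),d['intrinsics'].tolist())
np.savez("w1.npz",K=d['intrinsics'],M=d['mount'],p=o['eef_pos'],q=o['eef_rot'])
```

```text
2.6667 [0.64768398 0.00389229 0.20831997] [0.00371015 0.13930341 0.99023908 0.00271309] [-0.37598827  1.31149689 -0.10261691]
[[-0.0005, -0.9525, -0.3046, 0.0784], [1.0, -0.0006, 0.0002, -0.0008], [-0.0003, -0.3046, 0.9525, -0.1648], [0.0, 0.0, 0.0, 1.0]] [[350.6363571285221, 0.0, 317.2807124669968], [0.0, 350.6363571285221, 202.47685216719816], [0.0, 0.0, 1.0]]
```

View pics/side1c.png

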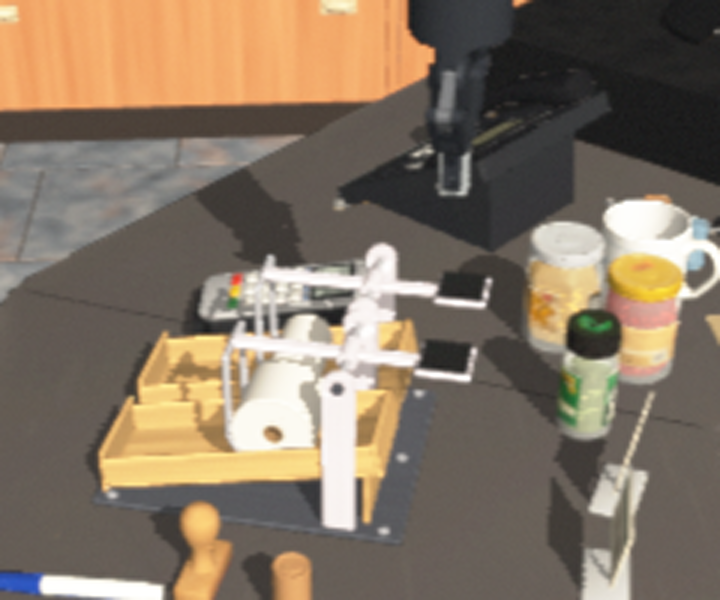

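View pics/wrist1.png

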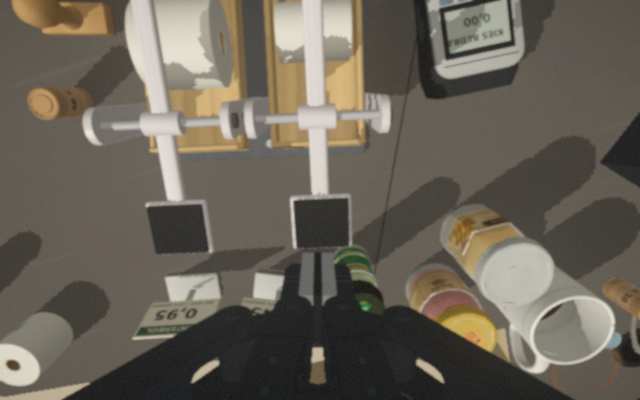

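Run:
```python
from h import *
from scipy.spatial.transform import Rotation as R
w=np.load("w1.npz");q=w['q'];Rt=R.from_quat([*q[1:],q[0]]).as_matrix();M=w['M']
def f(uv,z):
    d=Rt@M[:3,:3]@np.linalg.inv(w['K'])@np.array([*uv,1.]);o=w['p']+Rt@M[:3,3];return o+d*(z-o[2])/d[2]
print(f((321,222),.148),f((179,228),.148)); t=f((321,222),.148); print(Rt.T@(t-w['p']), Rt)
```

```text
[0.6560408  0.00374996 0.148     ] [ 0.63303915 -0.09132398  0.148     ]
[-0.0076739   0.0017821   0.06038452] [[-0.96116159  0.27586724  0.00810376]
 [ 0.2759075   0.9611744   0.00433954]
 [-0.00659199  0.00640689 -0.99995775]]
```

>>> {"name": "arm_command", "arguments": {
  "motion": "-0.02 0 0.1 0 0 0 0;0 0 0.1 0 0 0 0;0 0 0.08 0 0 0 0;0 0 0.06 0 0 0 0;0 0 0.05 0 0 0 0;0 0 0.04 0 0 0 0;0 0 0 0 0 0 0"
}}

```text
time_s: 3.35
eef_pos: [0.6496, 0.0135, 0.1231]
eef_rot: [0.006, 0.133, 0.991, 0.003]
wrist_force: [0.7, -1.4, 2.6]
opening: 0.005
```

>>> {"name": "arm_command", "arguments": {
  "motion": "0 0 0.04 0 0 0 0;0 0 0 0 0 0 0;0 0 0 0 0 0 0;0 0 0 0 0 0 0;0 0 0 0 0 0 0;0 0 0 0 0 0 0;0 0 0 0 0 0 0;0 0 0 0 0 0 0"
}}

```text
time_s: 4.02
eef_pos: [0.6516, 0.0139, 0.1214]
eef_rot: [0.009, 0.133, 0.991, 0.003]
wrist_force: [-1.5, 0.7, 3.3]
opening: -0.001
```

```bash
cat > look.py <<'E'
import sys
from h import *
k=sys.argv[1]
o=get_obs();print(o['time_s'],o['eef_pos'],o['eef_rot'],o['wrist_force'])
ims=[]
for c in ["side","top"]:
    im=camera(c)["img"][:,:,::-1]
    ims.append(cv2.resize(im[150:310,240:400] if c=="side" else im[110:270,250:410],(400,400),interpolation=2))
ims.append(cv2.resize(camera("wrist")["img"][:,:,::-1][:,:],(320,200)))
cv2.imwrite(f"pics/l{k}.png",np.hstack(ims[:2]));cv2.imwrite(f"pics/w{k}.png",ims[2])
E
python3 look.py 2
```

```text
4.0167 [0.65163967 0.01387065 0.1213767 ] [0.00922293 0.13269807 0.99110926 0.00293112] [-1.52419341  0.69509185  3.27339052]
```

View pics/l2.png

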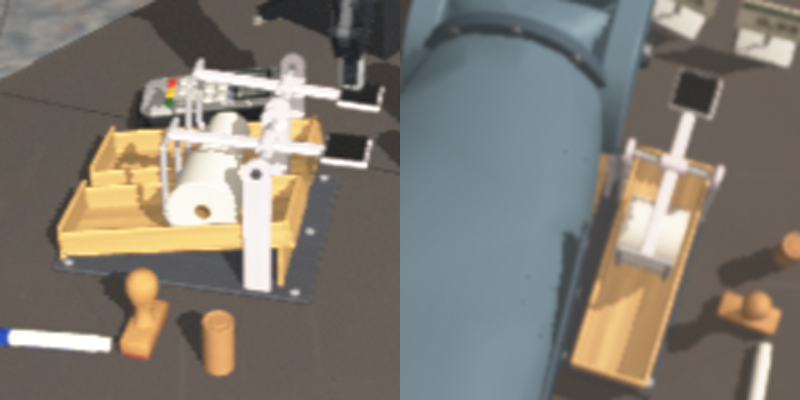

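View pics/w2.png

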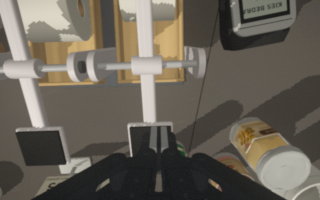

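>>> {"name": "arm_command", "arguments": {
  "motion": "0 -0.02 0.06 0 0 0 0;0 -0.02 0.05 0 0 0 0;0 -0.01 0.03 0 0 0 0;0 0 0.01 0 0 0 0"
}}

```text
time_s: 4.5
eef_pos: [0.6543, 0.0056, 0.0942]
eef_rot: [0.015, 0.132, 0.991, 0.005]
wrist_force: [-2.1, 0.6, 6.0]
opening: 0.004
```

>>> {"name": "arm_command", "arguments": {
  "motion": "0 0 0 0 0 0 0;0 0 0 0 0 0 0;0 0 0 0 0 0 0"
}}

```text
time_s: 4.75
eef_pos: [0.6565, 0.0048, 0.0953]
eef_rot: [0.017, 0.133, 0.991, 0.005]
wrist_force: [-0.4, -0.1, 6.0]
opening: -0.001
```

```bash
python3 look.py 3
```

```text
4.75 [0.65653438 0.00482061 0.0953231 ] [0.0171843  0.13258421 0.99101181 0.0046596 ] [-0.35112506 -0.05775903  6.02559522]
```

View pics/l3.png

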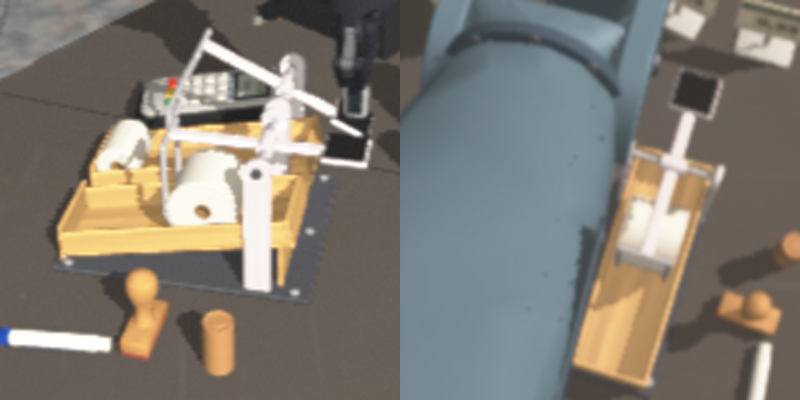

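View pics/w3.png

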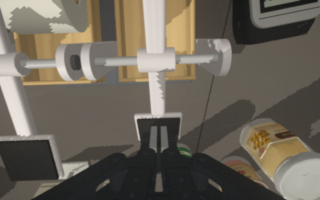

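>>> {"name": "arm_command", "arguments": {
  "motion": "0 0 -0.02 0 0 0 0;0 0 -0.04 0 0 0 0;0 0 -0.05 0 0 0 0;0 0 -0.08 0 0 0 0;0 0 -0.08 0 0 0 0;0 0 -0.1 0 0 0 0;0 0 -0.15 0 0 0 0;0 0 -0.15 0 0 0 0;0 0 -0.1 0 0 0 0;0 0 0 0 0 0 0"
}}

```text
time_s: 5.73
eef_pos: [0.6473, 0.0034, 0.2559]
eef_rot: [0.013, 0.133, 0.991, 0.004]
wrist_force: [1.1, -1.4, 0.9]
opening: 0.001
```

```bash
python3 look.py 4
```

```text
5.7333 [0.64730898 0.00343283 0.25589091] [0.01327641 0.13301051 0.99101594 0.0043997 ] [ 1.13141047 -1.38108517  0.85807113]
```

View pics/l4.png

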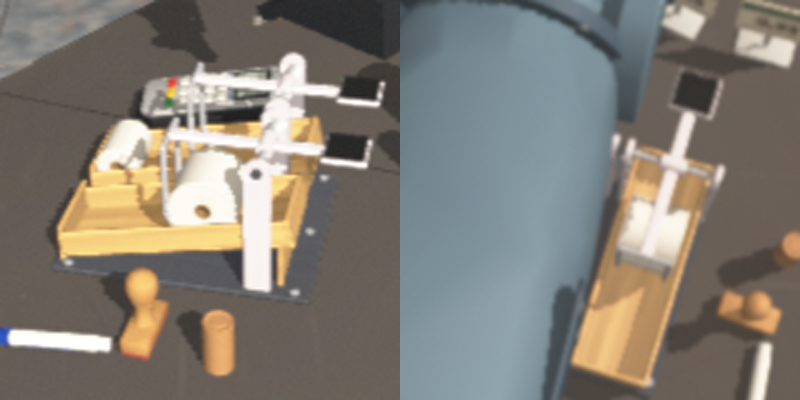

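Run:
```python
from h import *
o=get_obs();print(o['time_s'],o['wrist_force'])
camera("side")
r=search_frame("side","thin_roll")[:2];print(r)
b=r[0]['box'];c=((b[0]+b[2])/2,(b[1]+b[3])/2)
p=onz("side",c,.045)
ax=np.array([.972,-.235,0]);ay=np.array([.235,.972,0])
org=np.array([.656,.0036,0])-.142*ax-.05*ay
print(p,(p-org)@ax,(p-org)@ay)
hand_in()
```

```text
5.8833 [-0.64692739 -0.46042712 -0.84143179]
[{'box': [278.4, 197.0, 300.5, 221.1], 'conf': 0.87}]
[0.42307237 0.06350973 0.045     ] -0.0984831642999304 0.05349471892731712
the job is handed in; nothing more can be done
```

The thin roll was in the left lane. I pressed only the left lever, with the fingers shut, to about its stop (6 N on the wrist). The roll ran out into the left tray, and then I raised the arm to 0.256 m, clear of everything.

**Last checks before handing in (about 5.9 s):**
- **Thin roll:** it measured 98 mm in front of the dispenser's middle and 53 mm to the left, which matches the tray point (98 and 50 mm). I assumed its height for that, and I did not measure its speed.
- **Levers and thick roll:** in the last picture both levers looked back at rest, and the thick roll was still behind its gate.
- **Bystanders:** the ones in view looked unmoved.
- **Contact:** the wrist force was about 1 N, so effectively none.

**What did not go as planned:**
- The fingertips first landed about 10 mm to the left of where I aimed, though still on the pad.
- The first press stopped part-way and the roll stayed put, so I pressed again, deeper.
- On that press the fingertips went lower than the pad's nominal stop height (95 mm instead of 109 mm). They had probably slid toward the pad's rear edge, but the lever still returned freely.

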